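# Unlatch the barred gate of a transit cage and hold it wide open

### The arm

A 6-joint arm with a two-finger parallel gripper is mounted at the origin on a cart in front of the work surface, level with it; the furniture and walls round the work are solid. World frame = base frame: x ahead of the robot, y to its left, z up, the work surface at z = 0. Lengths are in m, angles in degrees, forces in N, time in s.
With the tool pointing down it reaches from about 0.275 to 0.85 m from the base axis. Payload 5.2 kg.
Tool frame: the origin (TCP) lies at the very end of the fingers, on their centre line; the grasp point (between the pads) lies 19 mm behind it (arm.grip_depth is the distance from the TCP to the grasp point, in m); z points along the fingers, y is the direction in which the jaws open and shut (so a half turn about z gives the same grasp; the last joint's range is limited). The gripper opens to 85 mm and grips with 20 to 120 N. Pads are 22 mm wide; open, the fingers measure 114 mm over their backs; the gripper's body (76 mm by 85 mm) begins 54 mm behind the grasp point. The pads swing forward as they close: fully open they stand 13 mm farther back than shut.
Start: joints at [55.989, 14.817, 87.949, -0, 77.235, -11.62], TCP at [0.209, 0.509, 0.231] pointing down, gripper open.
Joint ranges: [-179.93, 179.93], [-52.35, 119.4], [10.71, 147.94], [-69.91, 249.91], [12.55, 155.21], [-178.61, 178.61]. Speed limits (degrees/s): [147.25, 147.25, 180, 180, 180, 180].

### API

Orientations are given as a 3x3 rotation matrix whose columns are the frame's x, y, z axes.
In Python, from workcell import monitor, optics, order, arm gives the robot as it stands. The module is installed in compiled form; this text tells all that it offers.
- The arm moves only by the tool play_rows, never from a script. Its argument "moves" is a list of rows, each an object with "rot": the turn, a rotation vector about the tool's x, y, z in rad, a list of three; "xyz": the shift along the tool's x, y, z in units of 25 mm (1.0 is 25 mm), a list of three; "jaw": the closure, from 0 (fully open) to 1 (shut). In form: [{"rot": [rx, ry, rz], "xyz": [dx, dy, dz], "jaw": jaw}, ...]. A call has 1 to 12 rows; each row is the pose to reach, as a shift and turn from the pose commanded when the call began, along the tool's axes at that moment; what a row does not reach only later rows make up. A row lasts 1/12 s, in which the tool goes at most 41.7 mm and 7.16 degrees, less where a joint would pass 70% of its speed; a pose out of reach is approached as far as the arm can. A call with a gripper value outside its range is refused whole. The fingers move at their own pace and stop on an object; "squeeze" is the grip in N (left out, the last holds). Time passes only in rows, so rows that repeat a pose let the fingers close. It gives the time, the measured TCP pose, the force and the opening at its end, in the units of the state.
- monitor.get_obs(): the state, without advancing time (a new reading comes with each control period).
- optics.grab_frame(name): name is "side" or "top"; returns a dict with "frame" (384x512x3 uint8, red, green, blue), "range_z" (384x512 float32, m along the optical axis (not along the pixel's ray), 0 where there is no reading), "fx", "fy", "cx", "cy" (pixels), "k1" (the pictures are not rectified: a ray, as slopes to the right and down, at radius r is drawn at 1 + k1 r^2 times it, then the intrinsics apply), "rvec" (rotation vector, rad) and "tvec" (3), from world to camera coordinates, as OpenCV has them. Camera axes: x right, y down, z forward; pixel columns grow to the right and rows downward; lengths in m; the calibration is good to about 2 mm. A picture is of the moment at which its call begins.
- order.job_done(): hands the job in, once; it reports no verdict.
The state is a dict: "t": time; "qpos": joint angles; "joint_vel": joint speeds; "tau": joint torques, N m; "tool_pos": TCP position; "eef_rot": TCP orientation; "contact_force": force on the tool from outside, world axes, zero at the start; "wrist_torque": the same for the moment, N m; "finger_gap": opening from 0.0 (shut) to 1.0 (fully open).
Only numpy, scipy, OpenCV 4.12 (cv2) and the standard library are available. Lean on these libraries where they do the work, as an engineer would, in place of code of your own. Each camera call takes 0.05 s, during which the arm holds its last target. There are 200 camera calls.

### The job

Open the small barred cage so that the parts in it can be taken out: squeeze its two catches fully, first the one with the two round posts and then the one with the two flat blocks (each stays in when squeezed). Then take the gate by its upright black handle, swing it out past the spring-ball detent until it stands about square to the front of the cage, and finish while still gripping the handle and holding the gate there, since it springs back half shut when released. Leave the parts in the cage and the things round it where they are.

Things in the scene. Friction and masses are not known exactly. Their poses are not given: they have to be found in the camera images.
- cage: Fixed metal cage, open on top, 214 mm wide (y), 140 mm deep, walls 70 mm high, on a floor plate 6 mm thick that reaches 75 mm out in front of the gate. Origin on the worktop, mid gateway. -x points out of the gateway, to the robot; y along it, to the left; z up. A lintel over the gateway (top 70 mm up) carries the two catches 90 mm apart; which one is left varies.
- round_catch_grip (a point): First catch: two round posts 14 mm thick, tops 119 mm above the worktop, free in the upper 35 mm. Site 102 mm above the worktop, at the middle of the posts AS THEY STAND WHEN SQUEEZED; axes as the cage's. +y post fixed, outer face 15 mm from the point; -y post slides to +y, outer face 29 mm from the point before, 15 mm after. So centre fingers here, open 64 mm or more, close along y.
- flat_catch_grip (a point): Second catch: the same point and the same measures, except that its two tabs are flat-sided upright blocks, 26 mm deep (x) and 14 mm thick (y). The block at +y is fixed, the block at -y slides.
- round_catch_bolt (a joint): Travel of the first catch's sliding post: 0 m as found (locked), 0.014 m fully squeezed. It slides with about 3 N and stays where it is left; its nose blocks the gate until it has moved 11 mm.
- flat_catch_bolt (a joint): Travel of the second catch's sliding block: 0 m as found (locked), 0.014 m fully squeezed. It slides with about 3 N and stays where it is left; its nose blocks the gate until it has moved 11 mm.
- gate_handle (a point): Point on the axis of the gate's upright round black handle, 16 mm thick, 83 mm above the worktop; the handle is free from 50 mm up to its top at 108 mm. It stands 45 mm in front of the gate near its free (left) end and moves with it. With the gate closed it lies 45 mm in -x and 140 mm in +y of the hinge axis, in the cage's axes.
- gate_axis (a point): Point of the gate's upright hinge axis at worktop height, at the right end of the gateway; axes as the cage's. It does not move.
- gate (a joint): Gate angle, rad: 0 closed, growing as the free end swings out to the robot (counter-clockwise from above), 1.57 square to the front, stop at 1.75. A spring closes it: about 1 N at the handle when ajar, 3 N when wide. A spring ball in the floor plate adds a bump of a few N between about 0.5 and 0.7 rad; released when wide, the gate springs back and stops against it at 0.67.
- bracket: Machined angle bracket 51x67x42 mm inside the cage; to be left alone.
- flange: Turned flange, 57 mm wide, 24 mm high, inside the cage; to be left alone.
- ring: Steel ring gauge, 52 mm wide, 18 mm high, on the worktop to the left of the gate; to be left alone.
- block: Steel gauge block 19x36x30 mm on the worktop to the right of the cage; to be left alone.

How it is judged (in metres and radians):
On the way, in this order (a step that is already met when the one before it is completed fails the run):
1. the round-post catch is squeezed while the flat-block catch is still locked (value of joint round_catch_bolt above 0.0115 m and value of joint flat_catch_bolt below 0.004 m), for 0.2 s.
2. the flat-block catch is squeezed too (value of joint each of round_catch_bolt, flat_catch_bolt above 0.0115 m), for 0.2 s.
3. the gate has swung past its detent (value of joint gate above 0.8 rad), for 0.1 s.
At the end, for the whole second after the job is handed in: The gate stands at rest between 1.25 and 1.74 rad, held by the fingers on its handle (grasp point within 40 mm of the handle point, more than 1 N on the gate); both catches are still squeezed (10.5 mm or more); bracket, flange, ring and block lie within 30 mm of where they were (value of joint gate between 1.25 and 1.74 rad and velocity of joint gate between -0.1 and 0.1 rad/s and contact force between the fingers and gate above 1 N and distance between the grasp point and gate_handle below 0.04 m and value of joint each of round_catch_bolt, flat_catch_bolt above 0.0105 m and distance of each of bracket, flange, ring, block from where it was at the start of the episode below 0.03 m); the arm keeps its last pose, push and grip.
It fails at once if the flat-block catch is squeezed before the round-post catch (value of joint flat_catch_bolt above 0.008 m and value of joint round_catch_bolt below 0.008 m).
It fails at once if a part in or beside the cage is pushed away (distance of any of bracket, flange, ring, block from where it was at the start of the episode above 0.03 m).
It also fails if it takes over 58 s, if anything falls off the work surface, if the arm or the gripper's body presses on something with over 40 N, if the wrist force passes 120 N, or if a joint passes its speed limit or range.

## Working session

There is one attempt and no reset: what is moved stays moved. The work goes in short steps, Python scripts to look and compute and a tool call to move; the robot and the scene stay as the last step left them, time stands still between calls to the robot, and variables do not carry over. Pictures are saved under pics/ and viewed, about 8 in all and at most 12, crops included, and the job is handed in when it is done.

Besides the shell and the picture viewer there is one more tool, called after ">>>" by a JSON object that holds its "api" and its "payload". play_rows: Moves the arm, as the interface text tells. Its arguments: {"type":"object","properties":{"moves":{"type":"array","items":{"type":"object","properties":{"rot":{"type":"array","items":{"type":"number"}},"xyz":{"type":"array","items":{"type":"number"}},"jaw":{"type":"number"}}}},"squeeze":{"type":"number"}},"required":["moves"]}

```bash
mkdir -p pics
cat > h.py <<'E'
import numpy as np, cv2
from workcell import monitor, optics, order, arm
def grab(n):
    return optics.grab_frame(n)
def cloud(f):
    z=f["range_z"]; h,w=z.shape
    u,v=np.meshgrid(np.arange(w),np.arange(h))
    return pix(f,u.ravel(),v.ravel(),z.ravel()).reshape(h,w,3)
def rays(f,u,v):
    K=np.array([[f["fx"],0,f["cx"]],[0,f["fy"],f["cy"]],[0,0,1.]])
    p=np.stack([u,v],-1).astype(float).reshape(-1,1,2)
    return cv2.undistortPoints(p,K,np.array([f["k1"],0,0,0.])).reshape(-1,2)
def pix(f,u,v,z):
    r=rays(f,u,v); z=np.asarray(z,float)
    c=np.c_[r*z[:,None],z]
    R=cv2.Rodrigues(np.array(f["rvec"],float))[0]
    return (c-np.array(f["tvec"]).ravel())@R
def onplane(f,u,v,h):
    r=rays(f,np.atleast_1d(u),np.atleast_1d(v)); R=cv2.Rodrigues(np.array(f["rvec"],float))[0]
    d=np.c_[r,np.ones(len(r))]@R; o=-R.T@np.array(f["tvec"]).ravel()
    return o+d*((h-o[2])/d[:,2])[:,None]
E
python3 - <<'E'
from h import *
for n in("top","side"):
    f=grab(n); np.savez(f"{n}0.npz",**f)
    cv2.imwrite(f"pics/{n}0.png",f["frame"][:,:,::-1])
    R=cv2.Rodrigues(np.array(f["rvec"],float))[0]; print(n,-R.T@np.array(f["tvec"]).ravel(),R[2],f["fx"],f["k1"])
s=monitor.get_obs();print(s["t"],s["tool_pos"],s["eef_rot"],s["finger_gap"],arm.grip_depth)
E
```

```text
top [ 0.55448245 -0.07226264  1.10082245] [ 0.06574839 -0.01011318 -0.99778498] 496.9027778193758 0.0301988468788571
side [0.34613493 0.58195494 0.61069833] [ 0.31829922 -0.7502708  -0.57946469] 383.1421992863006 0.040949034631691625
0.1 [0.20921554 0.508133   0.23056349] [[-9.24597204e-01  3.80945059e-01 -9.34517267e-04]
 [ 3.80946056e-01  9.24596228e-01 -1.38475426e-03]
 [ 3.36535847e-04 -1.63634058e-03 -9.99998605e-01]] 0.9999501077362904 0.0187
```

View pics/top0.png

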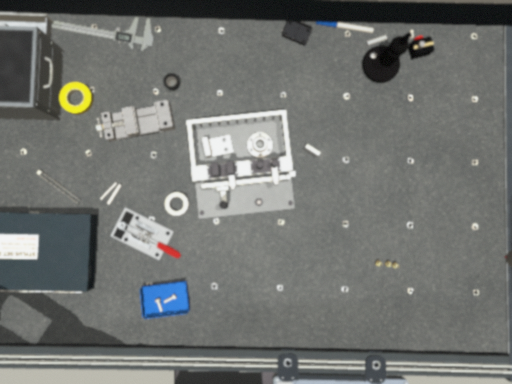

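View pics/side0.png

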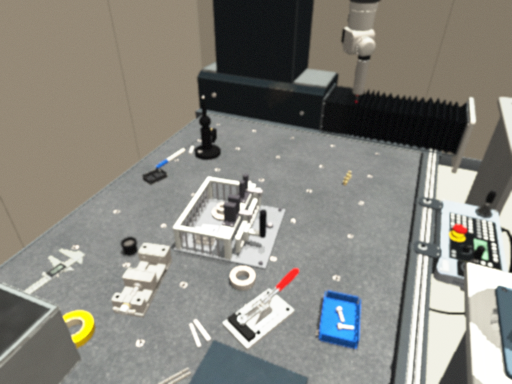

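The top view shows the cage at about (187–297, 108–217), with its gateway facing down the picture, towards the robot. The ring is at (176,204). The catches are near (220,168) and (268,165), and the handle near (224,198). Next I'll enlarge both views.

Run:
```python
from h import *
f=dict(np.load("top0.npz")); g=dict(np.load("side0.npz"))
a=cv2.resize(f["frame"][95:225,160:320],None,fx=4.8,fy=4.5,interpolation=2)
b=cv2.resize(g["frame"][165:275,165:295],None,fx=5.5,fy=5.4,interpolation=2)
cv2.imwrite("pics/a.png",a[:,:,::-1]);cv2.imwrite("pics/b.png",b[:,:,::-1])
for f,n in((f,"top"),(g,"side")):
    P=cloud({k:(v if k in("range_z","frame","rvec","tvec") else float(v)) for k,v in f.items()})
    np.save(n+"P.npy",P)
    m=(f["frame"].max(2)<70)&(P[...,2]>.03)&(P[...,2]<.16)
    if n=="top": m[:, :180]=0;m[:,300:]=0;m[:100]=0;m[220:]=0
    else: m[:165]=0;m[280:]=0;m[:,:165]=0;m[:,295:]=0
    c,l,s,ce=cv2.connectedComponentsWithStats(m.astype(np.uint8))
    for i in range(1,c):
        if s[i,4]>8:
            q=P[l==i]; print(n,s[i],q.min(0).round(3),q.max(0).round(3),q.mean(0).round(3))
```

```text
side [239 177   9  21  96] [ 0.651 -0.121  0.075] [ 0.664 -0.082  0.117] [ 0.656 -0.096  0.099]
side [224 198  16  24 229] [ 0.632 -0.034  0.073] [0.659 0.007 0.118] [ 0.643 -0.006  0.099]
side [260 211   6  26 140] [ 0.568 -0.02   0.043] [ 0.58 -0.01  0.11] [ 0.573 -0.014  0.08 ]
```

View pics/a.png

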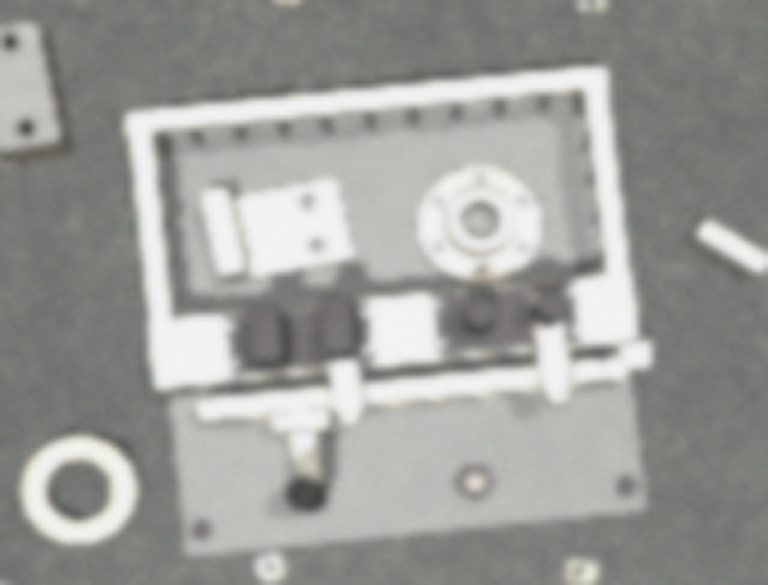

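View pics/b.png

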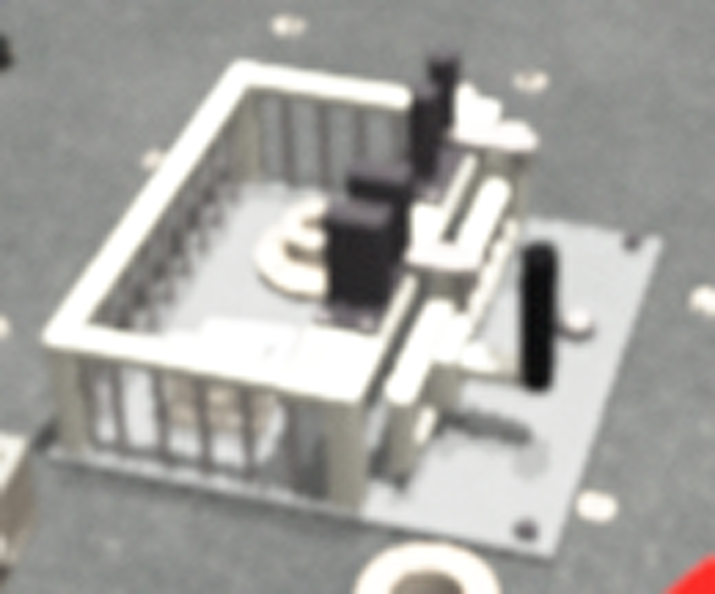

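In the enlarged top view (a.png) the flat catch is on the left, with blocks at crop (266,333) and (338,325). The round catch is on the right, with posts at (478,310) and (550,303). The handle top is at (305,492), and the cage's back wall runs from (127,115) to (607,68). The side view agrees.

Run:
```python
from h import *
f=dict(np.load("top0.npz")); f={k:(v if v.ndim else float(v)) for k,v in f.items()}
P=np.load("topP.npy")
def c2(pts,h): 
    p=np.array(pts,float); return onplane(f,160+(p[:,0]-2)/4.8,95+(p[:,1]-2)/4.5,h)
print("posts fL fR rL rR",c2([(266,333),(338,325),(478,310),(550,303)],.119).round(4)[:,:2])
print("handle",c2([(306,492)],.108).round(4))
w=c2([(127,115),(607,68),(155,388),(635,345)],.07);print("walls",w.round(4)[:,:2])
d=w[0]-w[1];print("yaw back",np.degrees(np.arctan2(-d[0],d[1])),np.linalg.norm(d))
p=c2([(186,553),(647,510)],.006);print("plate",p.round(4));d=p[0]-p[1];print(np.degrees(np.arctan2(-d[0],d[1])),np.linalg.norm(d))
# top-down depth: high points
m=(P[...,2]>.105)&(P[...,2]<.13); m[:,:180]=0;m[:,300:]=0;m[:100]=0;m[220:]=0
c,l,s,_=cv2.connectedComponentsWithStats(m.astype(np.uint8))
for i in range(1,c):
    q=P[l==i]; print(s[i],q.mean(0).round(4),q.min(0).round(3),q.max(0).round(3))
# wall depth rect
m=(P[...,2]>.06)&(P[...,2]<.08); m[:,:180]=0;m[:,300:]=0;m[:100]=0;m[190:]=0
q=P[m][:,:2].astype(np.float32); print("rect",cv2.minAreaRect(q))
```

```text
posts fL fR rL rR [[ 0.6458 -0.0044]
 [ 0.65   -0.034 ]
 [ 0.658  -0.0917]
 [ 0.6618 -0.1215]]
handle [[ 0.5764 -0.0222  0.108 ]]
walls [[ 0.7506  0.0621]
 [ 0.7778 -0.1467]
 [ 0.6237  0.0462]
 [ 0.6484 -0.1612]]
yaw back 7.44044928991505 0.21059937007294469
plate [[ 0.5477  0.0369  0.006 ]
 [ 0.5734 -0.1736  0.006 ]]
6.9357884596535575 0.21211469935923646
[271 159   7   7  42] [ 0.6616 -0.1213  0.1174] [ 0.656 -0.127  0.107] [ 0.668 -0.115  0.124]
[226 160   8  14  93] [ 0.6501 -0.0328  0.1177] [ 0.638 -0.04   0.109] [ 0.664 -0.026  0.122]
[256 160   7   8  41] [ 0.6576 -0.0916  0.1171] [ 0.652 -0.098  0.109] [ 0.665 -0.085  0.121]
[211 162   8  14  98] [ 0.6462 -0.0031  0.1175] [ 0.634 -0.011  0.107] [0.659 0.004 0.123]
[219 200   7   8  34] [ 0.5767 -0.0191  0.1076] [ 0.57  -0.026  0.105] [ 0.584 -0.013  0.113]
rect ((0.6894084215164185, -0.05055512487888336), (0.156171977519989, 0.211756631731987), 7.288187503814697)
```

```bash
cat > go.py <<'E'
import sys; from h import *
from scipy.spatial.transform import Rotation as Ro
def go(x,y,z,yaw=97.3):
    s=monitor.get_obs(); R=np.array(s["eef_rot"]); p=np.array(s["tool_pos"])
    a=np.radians(yaw); Y=np.array([np.cos(a),np.sin(a),0]); Z=np.array([0,0,-1.]); T=np.c_[np.cross(Y,Z),Y,Z]
    print("rot",Ro.from_matrix(R.T@T).as_rotvec().round(4),"xyz",(R.T@(np.array([x,y,z])-p)/.025).round(3))
if __name__=="__main__":
    go(*map(float,sys.argv[1:]))
    s=monitor.get_obs();print(s["t"],s["tool_pos"],s["contact_force"],s["finger_gap"],s["qpos"])
E
python3 go.py .6587 -.0996 .2
```

```text
rot [-0.0015 -0.0008 -0.5182] xyz [-25.885 -15.625   1.239]
0.1 [0.20921554 0.508133   0.23056349] [-1.16070365 -0.13838454 -0.02847252] 0.9999501077362904 [ 5.59890141e+01  1.48546783e+01  8.80045440e+01  4.98491089e-06
  7.72364955e+01 -1.16187055e+01]
```

>>> {"api": "play_rows", "payload": {"moves": [{"rot":[0,0,-0.1],"xyz":[-1.5,-0.9,0],"jaw":0.2},{"rot":[0,0,-0.2],"xyz":[-3,-1.8,0],"jaw":0.2},{"rot":[0,0,-0.3],"xyz":[-4.4,-2.7,0],"jaw":0.2},{"rot":[0,0,-0.4],"xyz":[-5.8,-3.5,0],"jaw":0.2},{"rot":[0,0,-0.518],"xyz":[-7.2,-4.3,0],"jaw":0.2},{"rot":[0,0,-0.518],"xyz":[-8.6,-5.2,0],"jaw":0.2},{"rot":[0,0,-0.518],"xyz":[-10,-6,0],"jaw":0.2},{"rot":[0,0,-0.518],"xyz":[-11.4,-6.9,0],"jaw":0.2},{"rot":[0,0,-0.518],"xyz":[-12.8,-7.7,0],"jaw":0.2},{"rot":[0,0,-0.518],"xyz":[-14.2,-8.6,0],"jaw":0.2},{"rot":[0,0,-0.518],"xyz":[-15.5,-9.4,0],"jaw":0.2},{"rot":[0,0,-0.518],"xyz":[-16.8,-10.2,0],"jaw":0.2}]}}

```text
t: 1.1
tool_pos: [0.5014, 0.1106, 0.231]
eef_rot: [[-0.992, -0.126, -0.0], [-0.126, 0.992, -0.0], [0.0, -0.0, -1.0]]
contact_force: [0.6, 0.4, 0.4]
finger_gap: 0.797
```

```bash
python3 go.py .6587 -.0996 .2
```

```text
rot [-0.     -0.0004 -0.0008] xyz [-5.179 -9.134  1.239]
1.1 [0.50143722 0.11056794 0.23103749] [0.61041033 0.36169386 0.39243778] 0.7974357077737481 [-2.41130665e-02  1.10731715e+01  9.28502684e+01 -3.50634953e-03
  7.61005259e+01 -9.72782335e+01]
```

>>> {"api": "play_rows", "payload": {"moves": [{"rot":[0,0,0],"xyz":[-5.18,-9.13,1],"jaw":0.2},{"rot":[0,0,0],"xyz":[-5.18,-9.13,1],"jaw":0.2},{"rot":[0,0,0],"xyz":[-5.18,-9.13,1],"jaw":0.2},{"rot":[0,0,0],"xyz":[-5.18,-9.13,1],"jaw":0.2},{"rot":[0,0,0],"xyz":[-5.18,-9.13,1],"jaw":0.2},{"rot":[0,0,0],"xyz":[-5.18,-9.13,1],"jaw":0.2},{"rot":[0,0,0],"xyz":[-5.18,-9.13,1],"jaw":0.2},{"rot":[0,0,0],"xyz":[-5.18,-9.13,1],"jaw":0.2},{"rot":[0,0,0],"xyz":[-5.18,-9.13,3.8],"jaw":0.2},{"rot":[0,0,0],"xyz":[-5.18,-9.13,3.8],"jaw":0.2},{"rot":[0,0,0],"xyz":[-5.18,-9.13,3.8],"jaw":0.2},{"rot":[0,0,0],"xyz":[-5.18,-9.13,3.8],"jaw":0.2}]}}

```text
t: 2.1
tool_pos: [0.6563, -0.0957, 0.1348]
eef_rot: [[-0.992, -0.128, -0.005], [-0.128, 0.992, 0.002], [0.005, 0.002, -1.0]]
contact_force: [-0.8, -0.8, 1.1]
finger_gap: 0.797
```

```bash
python3 go.py .6587 -.0996 .082
python3 - <<'E'
from h import *
g=grab("side"); b=cv2.resize(g["frame"][120:280,165:305],None,fx=4,fy=3.7,interpolation=2)
cv2.imwrite("pics/c.png",b[:,:,::-1])
E
```

```text
rot [ 0.0024 -0.0045  0.0006] xyz [-0.085 -0.17   2.111]
2.1 [ 0.65629321 -0.09574816  0.13480634] [-0.7928927  -0.76765896  1.14693371] 0.7969540788121398 [-1.79242857e+01  3.05154139e+01  7.81113407e+01  1.36036171e-02
  7.16658130e+01 -1.15261997e+02]
```

View pics/c.png

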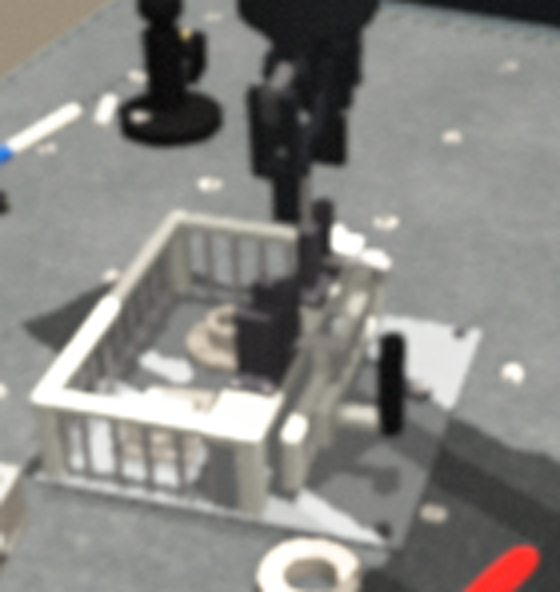

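The gripper is above the right-hand catch, with its fingers near (285,120–200), and nothing has been touched. I'll read the settled pose before going down.

```bash
python3 go.py .6587 -.0996 .082
```

```text
rot [ 0.0003 -0.0003  0.0007] xyz [-0.014 -0.134  2.204]
2.15 [ 0.65793598 -0.09633102  0.13708965] [ 0.33824626 -0.07364932  0.36295801] 0.7964695271473434 [-1.79262289e+01  3.04129442e+01  7.79453070e+01  9.04448325e-03
  7.16654912e+01 -1.15266447e+02]
```

>>> {"api": "play_rows", "payload": {"moves": [{"rot":[0,0,0],"xyz":[0,-0.13,0],"jaw":0.2},{"rot":[0,0,0],"xyz":[0,-0.13,0],"jaw":0.2},{"rot":[0,0,0],"xyz":[0,-0.13,0.7],"jaw":0.2},{"rot":[0,0,0],"xyz":[0,-0.13,1.4],"jaw":0.2},{"rot":[0,0,0],"xyz":[0,-0.13,1.8],"jaw":0.2},{"rot":[0,0,0],"xyz":[0,-0.13,2.2],"jaw":0.2},{"rot":[0,0,0],"xyz":[0,-0.13,2.2],"jaw":0.2},{"rot":[0,0,0],"xyz":[0,-0.13,2.2],"jaw":0.2}]}}

```text
t: 2.82
tool_pos: [0.6586, -0.1004, 0.0815]
eef_rot: [[-0.992, -0.127, -0.0], [-0.127, 0.992, 0.0], [0.0, 0.0, -1.0]]
contact_force: [-0.1, 0.2, 0.7]
finger_gap: 0.797
```

```bash
python3 go.py .6587 -.0996 .082
```

```text
rot [ 0.     -0.0001 -0.0001] xyz [-0.008  0.033 -0.02 ]
2.8167 [ 0.65860465 -0.10044316  0.08150392] [-0.14486685  0.22864361  0.67096144] 0.7974518905539806 [-1.82440557e+01  3.34618522e+01  8.11050820e+01 -1.38714814e-03
  6.54383775e+01 -1.15535275e+02]
```

>>> {"api": "play_rows", "payload": {"moves": [{"rot":[0,0,0],"xyz":[0,0,0],"jaw":0.5},{"rot":[0,0,0],"xyz":[0,0,0],"jaw":0.7},{"rot":[0,0,0],"xyz":[0,0,0],"jaw":0.8},{"rot":[0,0,0],"xyz":[0,0,0],"jaw":0.8},{"rot":[0,0,0],"xyz":[0,0,0],"jaw":0.8},{"rot":[0,0,0],"xyz":[0,0,0],"jaw":0.8},{"rot":[0,0,0],"xyz":[0,0,0],"jaw":0.8},{"rot":[0,0,0],"xyz":[0,0,0],"jaw":0.8},{"rot":[0,0,0],"xyz":[0,0,0],"jaw":0.8},{"rot":[0,0,0],"xyz":[0,0,0],"jaw":0.8}], "squeeze": 35}}

```text
t: 3.65
tool_pos: [0.6595, -0.0992, 0.0835]
eef_rot: [[-0.992, -0.127, 0.003], [-0.127, 0.992, 0.001], [-0.003, 0.001, -1.0]]
contact_force: [-0.4, 4.0, 8.1]
finger_gap: 0.331
```

>>> {"api": "play_rows", "payload": {"moves": [{"rot":[0,0,0],"xyz":[0,0,-0.1],"jaw":0.8},{"rot":[0,0,0],"xyz":[0,0,-0.1],"jaw":0.8},{"rot":[0,0,0],"xyz":[0,0,-0.1],"jaw":0.8},{"rot":[0,0,0],"xyz":[0,0,-0.1],"jaw":0.2},{"rot":[0,0,0],"xyz":[0,0,-0.1],"jaw":0.2},{"rot":[0,0,0],"xyz":[0,0,-0.1],"jaw":0.2},{"rot":[0,0,0],"xyz":[0,0,-0.1],"jaw":0.2},{"rot":[0,0,0],"xyz":[0,0,-0.1],"jaw":0.2},{"rot":[0,0,0],"xyz":[0,0,-1.2],"jaw":0.2},{"rot":[0,0,0],"xyz":[0,0,-2.4],"jaw":0.2},{"rot":[0,0,0],"xyz":[0,0,-2.4],"jaw":0.2},{"rot":[0,0,0],"xyz":[0,0,-2.4],"jaw":0.2}]}}

```text
t: 4.65
tool_pos: [0.66, -0.101, 0.144]
eef_rot: [[-0.992, -0.127, 0.005], [-0.127, 0.992, -0.002], [-0.005, -0.002, -1.0]]
contact_force: [-0.7, -0.2, -0.1]
finger_gap: 0.8
```

```bash
python3 go.py .647 -.0115 .143
```

```text
rot [-0.0023  0.0047 -0.0003] xyz [0.062 3.617 0.033]
4.65 [ 0.65998962 -0.10100748  0.14404318] [-0.74520129 -0.19565671 -0.05851579] 0.7998242175107403 [-1.82522511e+01  3.01599792e+01  7.73449587e+01 -2.71587028e-03
  7.21944520e+01 -1.15533801e+02]
```

>>> {"api": "play_rows", "payload": {"moves": [{"rot":[0,0,0],"xyz":[0,0,0],"jaw":0.2},{"rot":[0,0,0],"xyz":[0,1.2,0],"jaw":0.2},{"rot":[0,0,0],"xyz":[0,2.4,0],"jaw":0.2},{"rot":[0,0,0],"xyz":[0,3.58,0],"jaw":0.2},{"rot":[0,0,0],"xyz":[0,3.58,0],"jaw":0.2},{"rot":[0,0,0],"xyz":[0,3.58,0],"jaw":0.2},{"rot":[0,0,0],"xyz":[0,3.58,0],"jaw":0.2},{"rot":[0,0,0],"xyz":[0,3.58,0],"jaw":0.2}]}}

```text
t: 5.32
tool_pos: [0.647, -0.0125, 0.1406]
eef_rot: [[-0.992, -0.126, -0.001], [-0.126, 0.992, -0.0], [0.001, -0.0, -1.0]]
contact_force: [0.2, -0.9, 0.4]
finger_gap: 0.798
```

```bash
python3 - <<'E'
from h import *
g=grab("side"); b=cv2.resize(g["frame"][120:280,165:305],None,fx=4,fy=3.7,interpolation=2)
cv2.imwrite("pics/d.png",b[:,:,::-1])
P=cloud(g); m=(g["frame"].max(2)<80)&(P[...,2]>.09)&(P[...,2]<.121)
m&=(P[...,1]<-.05)&(P[...,1]>-.15)&(P[...,0]>.62)&(P[...,0]<.7)
c,l,s,_=cv2.connectedComponentsWithStats(m.astype(np.uint8))
for i in range(1,c):
    if s[i,4]>6: q=P[l==i]; print(s[i],q.min(0).round(3),q.max(0).round(3))
E
python3 go.py .647 -.0115 .087
```

```text
[239 183   7  11  54] [ 0.65  -0.105  0.09 ] [ 0.662 -0.084  0.118]
rot [-0.0001 -0.0007 -0.0014] xyz [-0.003  0.052  2.15 ]
5.3667 [ 0.64712358 -0.01279465  0.14075541] [-0.02759702  0.34956475 -0.08876359] 0.8033293441296948 [-1.09791738e+01  2.85259068e+01  8.05772641e+01 -1.95744212e-02
  7.09347826e+01 -1.08190554e+02]
```

View pics/d.png

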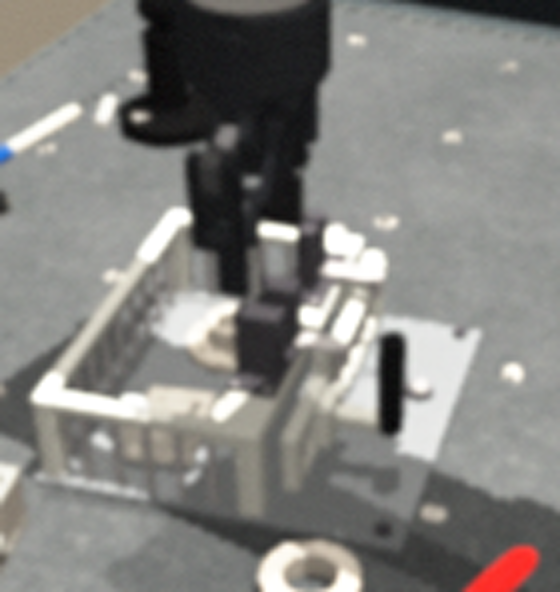

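The round posts at (315,245) now stand together, so the first catch is in. The fingers are above the flat blocks at (265,330). Next is the flat catch.

>>> {"api": "play_rows", "payload": {"moves": [{"rot":[0,0,0],"xyz":[0,0.05,0.8],"jaw":0.2},{"rot":[0,0,0],"xyz":[0,0.05,1.5],"jaw":0.2},{"rot":[0,0,0],"xyz":[0,0.05,2.15],"jaw":0.2},{"rot":[0,0,0],"xyz":[0,0.05,2.15],"jaw":0.2},{"rot":[0,0,0],"xyz":[0,0.05,2.15],"jaw":0.5},{"rot":[0,0,0],"xyz":[0,0.05,2.15],"jaw":0.7},{"rot":[0,0,0],"xyz":[0,0.05,2.15],"jaw":0.8},{"rot":[0,0,0],"xyz":[0,0.05,2.15],"jaw":0.8},{"rot":[0,0,0],"xyz":[0,0.05,2.15],"jaw":0.8},{"rot":[0,0,0],"xyz":[0,0.05,2.15],"jaw":0.8},{"rot":[0,0,0],"xyz":[0,0.05,2.15],"jaw":0.8},{"rot":[0,0,0],"xyz":[0,0.05,2.15],"jaw":0.8}]}}

```text
t: 6.37
tool_pos: [0.6478, -0.0099, 0.0897]
eef_rot: [[-0.992, -0.128, 0.003], [-0.128, 0.992, -0.0], [-0.003, -0.001, -1.0]]
contact_force: [-1.8, 1.7, 5.2]
finger_gap: 0.333
```

>>> {"api": "play_rows", "payload": {"moves": [{"rot":[0,0,0],"xyz":[0,0,0],"jaw":0.8},{"rot":[0,0,0],"xyz":[0,0,0],"jaw":0.8},{"rot":[0,0,0],"xyz":[0,0,0],"jaw":0.8},{"rot":[0,0,0],"xyz":[0,0,0],"jaw":0.8},{"rot":[0,0,0],"xyz":[0,0,0],"jaw":0.8},{"rot":[0,0,0],"xyz":[0,0,0],"jaw":0.8}]}}

```text
t: 6.87
tool_pos: [0.6479, -0.0099, 0.0897]
eef_rot: [[-0.992, -0.128, 0.003], [-0.128, 0.992, -0.0], [-0.003, -0.001, -1.0]]
contact_force: [-1.9, 3.3, 4.7]
finger_gap: 0.337
```

>>> {"api": "play_rows", "payload": {"moves": [{"rot":[0,0,0],"xyz":[0,0,0],"jaw":0.2},{"rot":[0,0,0],"xyz":[0,0,0],"jaw":0.2},{"rot":[0,0,0],"xyz":[0,0,0],"jaw":0.2},{"rot":[0,0,0],"xyz":[0,0,0],"jaw":0.2},{"rot":[0,0,0],"xyz":[0,0,0],"jaw":0.2},{"rot":[0,0,0],"xyz":[0,0,-1.2],"jaw":0.2},{"rot":[0,0,0],"xyz":[0,0,-2.2],"jaw":0.2},{"rot":[0,0,0],"xyz":[0,0,-2.2],"jaw":0.2},{"rot":[0,0,0],"xyz":[1.4,0,-2.2],"jaw":0.3},{"rot":[0,0,0],"xyz":[2.6,0,-2.2],"jaw":0.3},{"rot":[0,0,0],"xyz":[2.6,0,-2.2],"jaw":0.3},{"rot":[0,0,0],"xyz":[2.6,0,-2.2],"jaw":0.3}]}}

```text
t: 7.87
tool_pos: [0.5811, -0.0186, 0.1424]
eef_rot: [[-0.992, -0.126, -0.001], [-0.126, 0.992, 0.0], [0.001, 0.0, -1.0]]
contact_force: [-0.2, 0.6, 1.1]
finger_gap: 0.699
```

```bash
python3 - <<'E'
from h import *
g=grab("side"); b=cv2.resize(g["frame"][120:280,165:305],None,fx=4,fy=3.7,interpolation=2)
cv2.imwrite("pics/e.png",b[:,:,::-1])
P=cloud(g); m=(g["frame"].max(2)<80)&(P[...,2]>.09)&(P[...,2]<.121)
m&=(P[...,1]<.03)&(P[...,1]>-.15)&(P[...,0]>.62)&(P[...,0]<.7)
c,l,s,_=cv2.connectedComponentsWithStats(m.astype(np.uint8))
for i in range(1,c):
    if s[i,4]>6: q=P[l==i]; print(s[i],q.min(0).round(3),q.max(0).round(3))
E
python3 go.py .5766 -.020 .066
```

```text
[239 179   7  15  64] [ 0.65  -0.107  0.09 ] [ 0.663 -0.082  0.118]
[224 199  15  19 219] [ 0.632 -0.025  0.09 ] [0.657 0.006 0.121]
rot [-0.0002  0.001  -0.0007] xyz [ 0.253 -0.017  3.074]
7.9167 [ 0.58273195 -0.01877166  0.14284671] [ 1.17045635 -0.08761719 -0.42631322] 0.6982176372620837 [-1.28066462e+01  2.22149713e+01  9.04062911e+01  1.13275300e-02
  6.73188864e+01 -1.10069080e+02]
```

View pics/e.png

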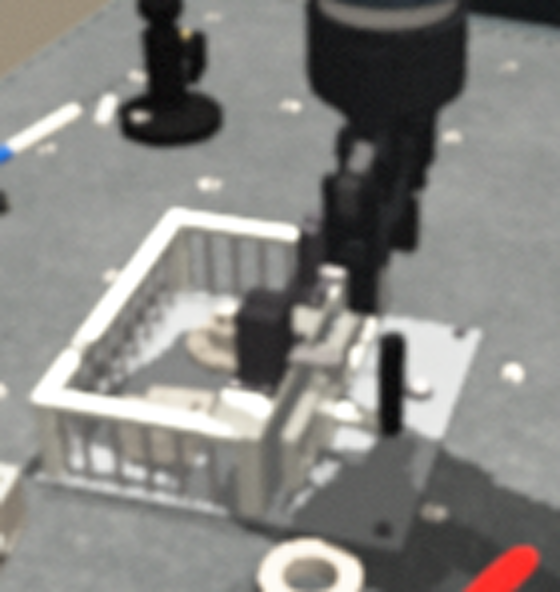

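Both catches are in: the block pair at (265,330) now spans y from −0.025 to 0.006. The handle is upright at (390,380). Now I'll lower onto it and grip.

>>> {"api": "play_rows", "payload": {"moves": [{"rot":[0,0,0],"xyz":[0.22,-0.02,0],"jaw":0.3},{"rot":[0,0,0],"xyz":[0.22,-0.02,0],"jaw":0.3},{"rot":[0,0,0],"xyz":[0.22,-0.02,1],"jaw":0.3},{"rot":[0,0,0],"xyz":[0.22,-0.02,2],"jaw":0.3},{"rot":[0,0,0],"xyz":[0.22,-0.02,3.05],"jaw":0.3},{"rot":[0,0,0],"xyz":[0.22,-0.02,3.05],"jaw":0.3},{"rot":[0,0,0],"xyz":[0.22,-0.02,3.05],"jaw":0.7},{"rot":[0,0,0],"xyz":[0.22,-0.02,3.05],"jaw":1.0},{"rot":[0,0,0],"xyz":[0.22,-0.02,3.05],"jaw":1.0},{"rot":[0,0,0],"xyz":[0.22,-0.02,3.05],"jaw":1.0},{"rot":[0,0,0],"xyz":[0.22,-0.02,3.05],"jaw":1.0},{"rot":[0,0,0],"xyz":[0.22,-0.02,3.05],"jaw":1.0}], "squeeze": 45}}

```text
t: 8.92
tool_pos: [0.5783, -0.0195, 0.0682]
eef_rot: [[-0.992, -0.127, 0.003], [-0.127, 0.992, 0.0], [-0.003, -0.0, -1.0]]
contact_force: [-1.3, 3.1, 5.5]
finger_gap: 0.176
```

```bash
python3 go.py .5766 -.020 .066
python3 - <<'E'
import numpy as np
# arc in tool axes (tool x=-cage x, tool y=cage y), units of 25mm, gate angle steps
for d in (4,8,12,16,20,25,30,35,40,45,50,55,60,65,70,75,80,84,88):
    t=np.radians(d);c,s=np.cos(t),np.sin(t); p=np.array([-.045*c-.14*s+.045,-.045*s+.14*c-.14])/.025
    print(d,(-p[0]).round(2),p[1].round(2),end=" | ")
E
```

```text
rot [-0.0004  0.0032 -0.0001] xyz [ 0.069 -0.011  0.087]
8.9167 [ 0.57827494 -0.0195131   0.06819193] [-1.33596857  3.10091859  5.5447938 ] 0.17567949806806382 [-1.29996936e+01  2.64747971e+01  9.56859164e+01  5.12219261e-02
  5.76611690e+01 -1.10321530e+02]
4 0.39 -0.14 | 8 0.76 -0.31 | 12 1.12 -0.5 | 16 1.47 -0.71 | 20 1.81 -0.95 | 25 2.2 -1.29 | 30 2.56 -1.65 | 35 2.89 -2.05 | 40 3.18 -2.47 | 45 3.43 -2.91 | 50 3.65 -3.38 | 55 3.82 -3.86 | 60 3.95 -4.36 | 65 4.04 -4.86 | 70 4.08 -5.38 | 75 4.08 -5.89 | 80 4.03 -6.4 | 84 3.96 -6.8 | 88 3.86 -7.2 |
```

>>> {"api": "play_rows", "payload": {"moves": [{"rot":[0,0,0],"xyz":[0.2,-0.07,0],"jaw":1.0},{"rot":[0,0,0],"xyz":[0.39,-0.14,0],"jaw":1.0},{"rot":[0,0,0],"xyz":[0.58,-0.22,0],"jaw":1.0},{"rot":[0,0,0],"xyz":[0.76,-0.31,0],"jaw":1.0},{"rot":[0,0,0],"xyz":[0.94,-0.4,0],"jaw":1.0},{"rot":[0,0,0],"xyz":[1.12,-0.5,0],"jaw":1.0},{"rot":[0,0,0],"xyz":[1.3,-0.6,0],"jaw":1.0},{"rot":[0,0,0],"xyz":[1.47,-0.71,0],"jaw":1.0},{"rot":[0,0,0],"xyz":[1.64,-0.83,0],"jaw":1.0},{"rot":[0,0,0],"xyz":[1.81,-0.95,0],"jaw":1.0},{"rot":[0,0,0],"xyz":[1.81,-0.95,0],"jaw":1.0}]}}

```text
t: 9.83
tool_pos: [0.5351, -0.0484, 0.0681]
eef_rot: [[-0.992, -0.127, 0.001], [-0.127, 0.992, 0.001], [-0.001, 0.001, -1.0]]
contact_force: [-3.2, 6.5, 8.0]
finger_gap: 0.176
```

Run:
```python
from h import *
g=grab("side"); b=cv2.resize(g["frame"][120:280,165:335],None,fx=4,fy=3.7,interpolation=2)
cv2.imwrite("pics/f.png",b[:,:,::-1])
```

```text
(no output)
```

View pics/f.png

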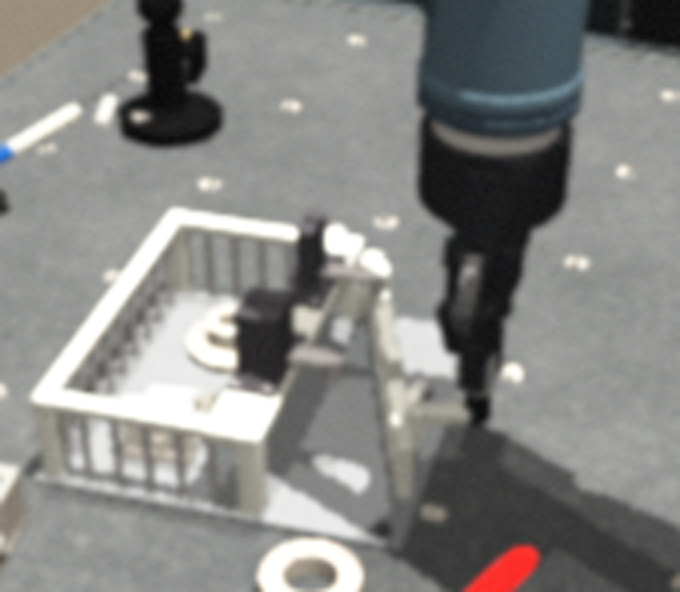

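The gate (400,420) is open by about 20° and following the fingers. I'll carry on through the detent.

>>> {"api": "play_rows", "payload": {"moves": [{"rot":[0,0,0],"xyz":[0.2,-0.16,0],"jaw":1.0},{"rot":[0,0,0],"xyz":[0.39,-0.34,0],"jaw":1.0},{"rot":[0,0,0],"xyz":[0.57,-0.51,0],"jaw":1.0},{"rot":[0,0,0],"xyz":[0.75,-0.7,0],"jaw":1.0},{"rot":[0,0,0],"xyz":[0.92,-0.9,0],"jaw":1.0},{"rot":[0,0,0],"xyz":[1.08,-1.1,0],"jaw":1.0},{"rot":[0,0,0],"xyz":[1.23,-1.3,0],"jaw":1.0},{"rot":[0,0,0],"xyz":[1.37,-1.52,0],"jaw":1.0},{"rot":[0,0,0],"xyz":[1.5,-1.74,0],"jaw":1.0},{"rot":[0,0,0],"xyz":[1.62,-1.96,0],"jaw":1.0},{"rot":[0,0,0],"xyz":[1.84,-2.43,0],"jaw":1.0},{"rot":[0,0,0],"xyz":[2.01,-2.91,0],"jaw":1.0}]}}

```text
t: 10.88
tool_pos: [0.4922, -0.126, 0.0675]
eef_rot: [[-0.992, -0.129, -0.004], [-0.129, 0.992, 0.002], [0.003, 0.003, -1.0]]
contact_force: [-7.5, 6.8, 13.7]
finger_gap: 0.175
```

>>> {"api": "play_rows", "payload": {"moves": [{"rot":[0,0,0],"xyz":[0.07,-0.25,0],"jaw":1.0},{"rot":[0,0,0],"xyz":[0.13,-0.5,0],"jaw":1.0},{"rot":[0,0,0],"xyz":[0.18,-0.75,0],"jaw":1.0},{"rot":[0,0,0],"xyz":[0.22,-1.0,0],"jaw":1.0},{"rot":[0,0,0],"xyz":[0.25,-1.26,0],"jaw":1.0},{"rot":[0,0,0],"xyz":[0.26,-1.52,0],"jaw":1.0},{"rot":[0,0,0],"xyz":[0.27,-1.77,0],"jaw":1.0},{"rot":[0,0,0],"xyz":[0.26,-2.03,0],"jaw":1.0},{"rot":[0,0,0],"xyz":[0.24,-2.28,0],"jaw":1.0},{"rot":[0,0,0],"xyz":[0.21,-2.54,0],"jaw":1.0},{"rot":[0,0,0],"xyz":[0.14,-2.94,0],"jaw":1.0},{"rot":[0,0,0],"xyz":[0.07,-3.24,0],"jaw":1.0}]}}

```text
t: 11.88
tool_pos: [0.5018, -0.2079, 0.0671]
eef_rot: [[-0.992, -0.128, -0.003], [-0.128, 0.992, 0.001], [0.002, 0.001, -1.0]]
contact_force: [-6.4, 2.6, 4.6]
finger_gap: 0.171
```

>>> {"api": "play_rows", "payload": {"moves": [{"rot":[0,0,0],"xyz":[0,0,0],"jaw":1.0},{"rot":[0,0,0],"xyz":[0,0,0],"jaw":1.0},{"rot":[0,0,0],"xyz":[0,0,0],"jaw":1.0},{"rot":[0,0,0],"xyz":[0,0,0],"jaw":1.0},{"rot":[0,0,0],"xyz":[0,0,0],"jaw":1.0},{"rot":[0,0,0],"xyz":[0,0,0],"jaw":1.0}]}}

```text
t: 12.38
tool_pos: [0.5018, -0.208, 0.0671]
eef_rot: [[-0.992, -0.128, -0.002], [-0.128, 0.992, -0.0], [0.002, 0.0, -1.0]]
contact_force: [-5.8, 1.7, 5.6]
finger_gap: 0.178
```

Run:
```python
from h import *
for n,r in(("side",(100,290,165,385)),("top",(95,275,160,320))):
    g=grab(n); a,b,c,d=r
    cv2.imwrite(f"pics/{n}z.png",cv2.resize(g["frame"][a:b,c:d],None,fx=3.2,fy=3.2,interpolation=2)[:,:,::-1])
    P=cloud(g)
    m=(g["frame"].max(2)<80)&(P[...,2]>.09)&(P[...,2]<.121)&(P[...,1]<.03)&(P[...,1]>-.15)&(P[...,0]>.62)&(P[...,0]<.7)
    k,l,s,_=cv2.connectedComponentsWithStats(m.astype(np.uint8))
    for i in range(1,k):
        if s[i,4]>20: q=P[l==i]; print(n,s[i],q.min(0).round(3),q.max(0).round(3))
s=monitor.get_obs(); p=np.array(s["tool_pos"])[:2]-[.639,-.153]
a0=np.degrees(np.arctan2(.140,-.045))+7.3
print("gate deg",(np.degrees(np.arctan2(p[1],p[0]))-a0)%360,np.linalg.norm(p),s["t"],s["tool_pos"],s["contact_force"],s["finger_gap"],np.abs(s["joint_vel"]).max())
```

```text
side [239 183   7  10  55] [ 0.65  -0.105  0.09 ] [ 0.663 -0.084  0.116]
side [224 204  14  14 126] [ 0.632 -0.019  0.09 ] [0.655 0.008 0.119]
gate deg 86.73962531732292 0.14778998652075037 12.4833 [ 0.50183522 -0.20802456  0.06706128] [-5.07420838  1.26365094  5.2034626 ] 0.1795066866893647 0.1546807256817177
```

View pics/sidez.png

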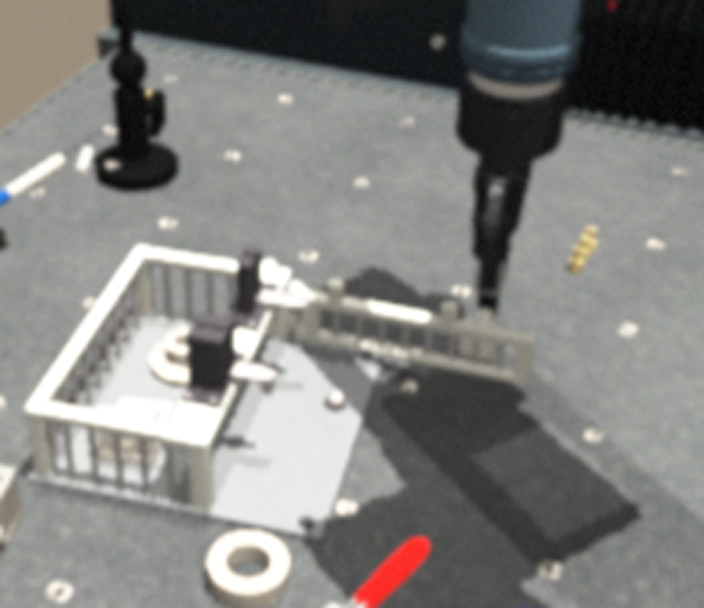

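View pics/topz.png

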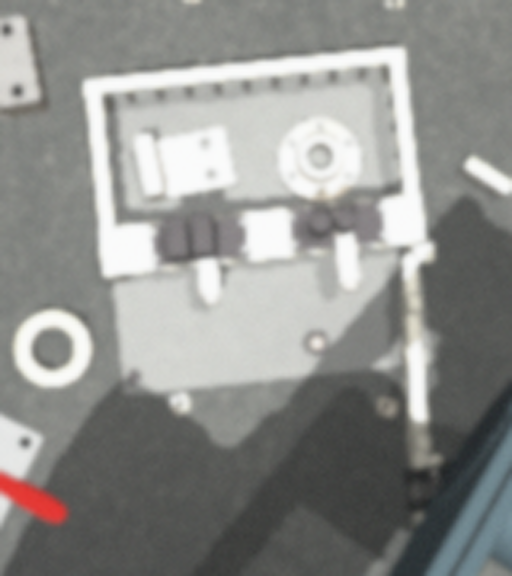

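The gate stands square to the front, running from (415,255) to (420,470) in the top view. Both catches are closed up at (190,235) and (330,215), and the parts haven't moved. I'm handing in.

```bash
python3 -c "
from workcell import order
print(order.job_done())"
```

```text
the job is handed in; nothing more can be done
None
```

I squeezed the round-post catch and then the flat-block catch. I took the gate by its handle, swung it out past the detent, and handed the job in at about 12.5 s, still gripping it.

- **Gate:** at about 87° (1.51 rad), worked out from the tool position. The top view also shows it square to the front.
- **Grip:** the fingers are closed on the handle at about 15 mm opening with the grip set to 45 N. The residual force at the wrist is about 7 N, and the arm was at rest over the last half second.
- **Catches:** both closed to about 28 mm between the fingers, and the last pictures show both still in.
- **Parts:** the bracket, flange and ring look unmoved by eye. I did not measure their positions, and I did not look for the gauge block separately.

No check failed. While the first catch was being squeezed, the fingertips touched the lintel with about 8 N, so I squeezed the second one about 6 mm higher. The hand-in reports no verdict.

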